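# Seat a telescopic leg, draw it to the index and squeeze its cam lever

### The job

Lay the telescopic leg in the two raised wooden saddles with its crossbar over the scale, resting down on both saddles and with its black collar between them, and let go of it. Then, with the cam lever still open, draw the sliding leg out by its crossbar until its pointer stands over the index clip, and there squeeze the cam lever closed against the leg between the fingers; do not shift the index clip or disturb the other things. The leg is spring-loaded, so finish while still holding: leg at the index, lever squeezed shut.

Things in the scene. Friction and masses are not known exactly. Their poses are not given: they have to be found in the camera images.
- cradle: Fixed ply base, x -100 to 235, y -40 to 85, 12 mm thick, with 2 wooden saddles 20 mm thick centred at x = -60 and 60. Origin on the bench below the seated sleeve's middle; +x = way the leg is drawn out, z up. Seats 52 mm above the bench, in U slots 34 mm wide running along x; cheeks 66 mm wide over all, straight to z 65, flared to z 74. Steel scale on the +y side. Seated leg: axes as the cradle's.
- sleeve: Loose leg unit (0.5 to 0.8 kg): aluminium tube 170x30x30 mm, x -85 to 85. Origin: centre of its underside; +x to the crossbar, z up. Black collar 44 mm wide, 33 high, at x 30 to 45, goes just behind the front saddle and bears on it when drawn. Grip across y at x = -10 (balance point near 0). Seated: origin over the cradle's origin, 52 mm up, with up to 5 mm play in +x before the collar bears.
- sliding_leg (a joint): How far the 22 mm square steel inner leg is drawn out of the sleeve, m: 0 = in (start), 0.095 = end stop. A spring draws it back in, 1.8 N at 0 and about 4 N at 0.07.
- head_grip (a point): Squeezing point on the sliding leg, midway between thumb rest and closed paddle; with the leg in at (120, -3.5, 18) mm in the sleeve's frame. Crossbar (100 mm along y, 10 thick, 4 to 26 mm above tube underside): near face 17 mm further in +x, mid plane 22 mm. Bay between tube mouth and crossbar 52 mm. Open fingers straddle the leg here, closing along y; their sides pull the crossbar to +x.
- leg_pointer (a point): Tip of the small pointer on the +y end of the crossbar, in the crossbar's middle plane, 62 mm to +y of the leg's centre line and 6 mm above the tube's underside; with the leg in, at x = 142 mm in the sleeve's frame.
- index_mark (a point): Top of the black index clip (10 mm wide along x at the top, 46 mm above the bench) that sits stiffly on the scale, 66 mm to +y of the cradle's centre line; its x in the cradle's frame varies (185 to 220 mm). Axes as the cradle's. The seated leg's pointer passes 12 mm above it.
- cam_lever (a joint): Cam lever on the -y side of the sliding leg, hinged about a vertical pin at (97, -17) mm in the sleeve's frame with the leg in. rad: 0 = open (start, tip 36 mm from the leg's centre line), 0.4 = closed, flat along the leg. A spring opens it again; about 3 N at the tip closes it.
- lever_paddle: Grey paddle of the cam lever, 30 x 5 x 26 mm, whose tip lies 3 to 6 mm short of the crossbar. Its origin is the hinge pin, level with the tube's underside; x along the paddle (6 to 36 mm). Closed, its outer face is 22 mm to -y of the leg's centre line.
- thumb_rest: Rubber pad fixed to the +y side of the sliding leg facing away from the paddle, 32 x 4 x 24 mm, outer face 15 mm from the leg's centre line. Its origin is on the leg's centre line, level with the tube's underside. With the lever closed, paddle and thumb rest are 37 mm apart over their outer faces.
- offcut_walnut: Bystander: dark wood offcut, 38 x 110 x 26 mm, origin under its centre.
- offcut_oak: Bystander: oak block, 52 x 80 x 52 mm, origin under its centre.
- spanner: Bystander: combination spanner, 34 x 208 x 9 mm, origin under its centre.

How it is judged:
On the way, in this order (a step that is already met when the one before it is completed fails the run):
1. the leg lies in both saddles, collar between them, let go (z of sleeve in the frame of cradle between 0.049 and 0.055 m and x of sleeve in the frame of cradle between -0.015 and 0.009 m and horizontal distance between sleeve and cradle below 0.016 m and angle between the x axis of sleeve and the x axis of cradle, either way round below 0.08 rad and contact force between the fingers and sleeve below 0.1 N), for 0.2 s.
2. the leg is drawn out to the index with the lever still open (x of leg_pointer in the frame of index_mark between -0.006 and 0.006 m and z of sleeve in the frame of cradle below 0.058 m and value of joint cam_lever below 0.15 rad), for 0.2 s.
At the end, for the whole second after the job is handed in: The fingers still squeeze paddle and thumb rest (over 3 N on each), the lever is closed (over 0.33 rad), the pointer is within 6 mm of the index mark along the scale and at rest, and the sleeve is seated in both saddles (5 mm in height, 16 mm along, 0.08 rad), collar between them (x of leg_pointer in the frame of index_mark between -0.006 and 0.006 m and value of joint cam_lever above 0.33 rad and value of joint sliding_leg above 0.03 m and contact force between the fingers and lever_paddle above 3 N and contact force between the fingers and thumb_rest above 3 N and z of sleeve in the frame of cradle between 0.047 and 0.057 m and horizontal distance between sleeve and cradle below 0.016 m and angle between the x axis of sleeve and the x axis of cradle, either way round below 0.08 rad and velocity of joint sliding_leg between -0.01 and 0.01 m/s); the arm keeps its last pose, push and grip.
It fails at once if the cam lever is squeezed shut away from the index (value of joint cam_lever above 0.3 rad and (x of leg_pointer in the frame of index_mark below -0.012 m or x of leg_pointer in the frame of index_mark above 0.012 m)).
It fails at once if the index clip is shifted (distance of index_mark from where it was at the start of the episode above 0.004 m).
It fails at once if a bystander is disturbed (distance of any of offcut_walnut, offcut_oak, spanner from where it was at the start of the episode above 0.03 m).
It also fails if it takes over 51 s, if anything falls off the work surface, if the arm or the gripper's body presses on something with over 40 N, if the wrist force passes 120 N, or if a joint passes its speed limit or range.

### The arm

A 6-joint arm with a two-finger parallel gripper is mounted at the origin on the work surface; the furniture and walls round the work are solid. World frame = base frame: x ahead of the robot, y to its left, z up, the work surface at z = 0. Lengths are in m, angles in rad, forces in N, time in s.
With the tool pointing down it reaches from about 0.275 to 0.85 m from the base axis. Payload 19 kg.
Tool frame: the origin (TCP) lies on the centre line of the jaws, within the pads' length; the fingertips stand 17 mm ahead of it and the grasp point (between the pads) lies 2 mm behind it (arm.nose_length is the z of the fingertips in the tool frame, in m); z points along the fingers, y is the line along which they close (so a half turn about z gives the same grasp; the last joint's range is limited). The gripper opens to 85 mm and grips with 20 to 120 N. Pads are 22 mm wide; open, the fingers measure 114 mm over their backs; the gripper's body (76 mm by 85 mm) begins 54 mm behind the grasp point. The pads swing forward as they close: fully open they stand 13 mm farther back than shut.
Start: joints at [-1.327, 0.15, 1.437, -0, 1.554, -0.134], TCP at [0.212, -0.534, 0.223] pointing down, gripper open.
Joint ranges: [-2.8, 2.8], [-0.68, 2.1], [0.12, 2.68], [-1.39, 4.53], [0.16, 2.79], [-2.81, 2.81]. Speed limits (rad/s): [1.89, 1.89, 2.22, 3.01, 3.01, 3.01].

### API

Orientations are given as a rotation vector (axis times angle).
In Python, from bench import arm, cams, order gives the robot as it stands.
- The arm moves only by the shell command python3 -m jog 'ROWS' [FORCE]. ROWS is a JSON object of lists of equal length, an entry for each row: "dr": the turn, a rotation vector about the tool's x, y, z in degrees, a list of three; "travel": the shift along the tool's x, y, z in units of 50 mm (1.0 is 50 mm), a list of three; "jaw": the opening in per cent of the stroke, from 0 (shut) to 100 (fully open). In form: {"dr": [[rx, ry, rz], ...], "travel": [[x, y, z], ...], "jaw": [jaw, ...]}. A call has 1 to 20 rows; each row shifts and turns the commanded pose from where the row before left it, along the tool's axes as they then stand; what a row does not reach is not made up. A row lasts 1/10 s, in which the tool goes at most 50 mm and 8.59 degrees, less where a joint would pass 70% of its speed; a pose out of reach is approached as far as the arm can. A call is refused whole if a number of a shift passes 1 or a number of a turn 8.59, either way. A call with a gripper value outside its range is refused whole. The fingers move at their own pace and stop on an object; FORCE is the grip in N (left out, the last holds). Time passes only in rows, so rows that do not move let the fingers close. It gives the time, the measured TCP pose, the force, the opening and the grip force at its end, in the units of the state.
- arm.observe(): the state, without advancing time (a new reading comes with each control period).
- cams.snapshot(name): name is "side" or "top" or "wrist"; returns (picture, depth): 400x640x3 uint8, red, green, blue; 400x640 float32, m along the optical axis (not along the pixel's ray), 0 where there is no reading.
- cams.camera_model(name): a dict with "vfov" (degrees; the focal length in pixels is half the picture's height over the tangent of half this angle, whatever the lens; pixels are square), "cx", "cy" (the principal point, pixels), "eye" and "attitude" of the camera in the world. Camera axes: x right, y up, looking along -z (the intrinsics and any distortion apply to the point x, -y, -z); pixel columns grow to the right and rows downward; lengths in m; the calibration is good to about 2 mm. A picture is of the moment at which its call begins: read the wrist's pose just before it. camera_model takes no time and is no camera call; for the wrist camera it gives the pose at the moment of the call.
- order.finish_job(): hands the job in; it is judged then, once.
The state is a dict: "clock": time; "joints": joint angles; "qvel": joint speeds; "joint_torque": joint torques, N m; "tcp_pos": TCP position; "orientation": TCP orientation; "wrist_force": force on the tool from outside, world axes, zero at the start; "wrist_torque": the same for the moment, N m; "gripper_width": finger opening in m; "grip_force": force on a finger pad.
Only numpy, scipy, OpenCV 4.12 (cv2) and the standard library are available. Lean on these libraries where they do the work, as an engineer would, in place of code of your own. Each camera call takes 0.05 s, during which the arm holds its last target. There are 200 camera calls.

## Working session

There is one attempt and no reset: what is moved stays moved. The work goes in short steps, Python scripts to look and compute and a shell command to move; the robot and the scene stay as the last step left them, time stands still between calls to the robot, and variables do not carry over. Pictures are saved under pics/ and viewed, at most 10 in all, crops included, and the job is handed in when it is done.

```bash
mkdir -p pics; ls; cat > h.py <<'E'
import numpy as np, cv2
from scipy.spatial.transform import Rotation as R
from bench import arm, cams, order
def snap(n,f=None):
    m=cams.camera_model(n); p,d=cams.snapshot(n)
    if f: cv2.imwrite('pics/'+f,p[:,:,::-1])
    return p,d,m
def att(m):
    a=np.array(m['attitude'],float)
    return a if a.shape==(3,3) else R.from_rotvec(a).as_matrix()
def world(m,d):
    h,w=d.shape; f=h/2/np.tan(np.radians(m['vfov'])/2)
    v,u=np.mgrid[:h,:w]
    c=np.stack([(u-m['cx'])/f*d,-(v-m['cy'])/f*d,-d],-1)
    return c@att(m).T+np.array(m['eye'])
E
python3 - <<'E'
from h import *
for n in ['top','side']:
    p,d,m=snap(n,n+'0.png'); print(n,m,d.min(),d.max())
print(arm.observe(), arm.nose_length)
E
```

```text
pics
top {'vfov': 55.5570618685818, 'cx': 318.70321608892056, 'cy': 198.35458668401603, 'eye': array([0.36432797, 0.04233539, 1.26377223]), 'attitude': array([ 0.08335595, -0.06397435, -1.56462618])} 0.0 2.1927474
side {'vfov': 44.58697147351452, 'cx': 317.7045364231086, 'cy': 196.84661306642806, 'eye': array([-0.06595275,  0.93634275,  0.95033446]), 'attitude': array([ 0.30488723, -1.10860722, -2.43243164])} 0.0 3.996546
{'clock': 0.1, 'joints': array([-1.32701041e+00,  1.50936763e-01,  1.43796875e+00, -1.30972088e-05,
        1.55379959e+00, -1.34017862e-01]), 'qvel': array([ 1.28547786e-05, -1.05691822e-03, -1.30779812e-03,  5.08651155e-04,
       -3.75510320e-04,  1.74426357e-03]), 'joint_torque': array([ 5.42991344e-03, -7.14383268e+01, -5.71793711e+01, -2.76677483e-04,
        7.03121405e-03,  5.98872316e-05]), 'tcp_pos': array([ 0.21201659, -0.53423116,  0.22283451]), 'orientation': array([-3.08461658e+00, -5.89721528e-01,  1.16355989e-04]), 'wrist_force': array([ 0.69736215, -0.44423648,  0.15975911]), 'wrist_torque': array([-0.02285736, -0.00416463, -0.01303847]), 'grip_force': 0.0, 'gripper_width': 0.0856555910681192} 0.017
```

View pics/top0.png

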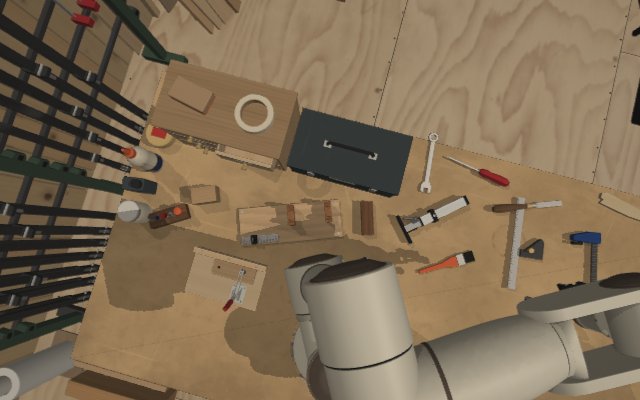

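View pics/side0.png

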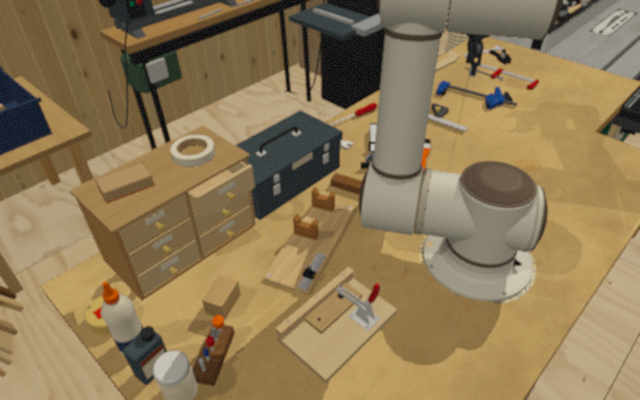

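Top view: the leg is at about (435,218) with its crossbar to the left at (403,230). The cradle is around (290,222) with saddles at (327,208) and (291,213), and the scale and clip near (260,240). The side view agrees.

```bash
python3 - <<'E'
from h import *
p,d,m=snap('top'); W=world(m,d); z=W[...,2]
print('bench z',np.median(z[255:262,380:400]), W[250,390])
def box(n,u0,u1,v0,v1,lo,hi,extra=None):
    k=np.zeros(z.shape,bool); k[v0:v1,u0:u1]=1; k&=(z>lo)&(z<hi)&(d>0)
    if extra is not None:k&=extra
    nn,l,s,c=cv2.connectedComponentsWithStats(k.astype(np.uint8))
    for i in range(1,nn):
        if s[i,4]<12: continue
        P=W[l==i]; r=cv2.minAreaRect((P[:,:2]*1000).astype(np.float32))
        print(n,s[i],'z',np.median(P[:,2]).round(4),'mean',P.mean(0).round(4),r)
box('saddle',280,340,190,230,.055,.085)
box('base',230,350,190,255,.007,.02)
box('scale',230,350,190,255,.025,.054)
box('leg',385,475,190,245,.012,.06)
c=np.hstack([cv2.resize(p[190:255,225:355,::-1],None,fx=3,fy=3,interpolation=2),cv2.resize(p[188:253,385:485,::-1],None,fx=3,fy=3,interpolation=2)])
cv2.imwrite('pics/c.png',c)
E
```

```text
bench z 0.00018142810997945347 [ 0.3133216  -0.17794021 -0.00248728]
saddle [324 201   7  13  47] z 0.0686 mean [0.4559 0.0318 0.0661] ((449.8977355957031, 30.990907669067383), (37.295284271240234, 19.01296615600586), 0.6092548966407776)
saddle [286 205   7   5  33] z 0.0707 mean [0.4491 0.1503 0.0704] ((448.9338684082031, 150.85694885253906), (19.28047752380371, 12.573356628417969), 88.79624938964844)
saddle [326 216   6   6  31] z 0.0717 mean [0.412  0.026  0.0701] ((413.52215576171875, 26.13873863220215), (16.41144561767578, 16.022916793823242), 0.29111284017562866)
saddle [288 220   7   6  34] z 0.0708 mean [0.3999 0.145  0.0691] ((400.3559875488281, 144.66989135742188), (15.93047046661377, 17.815160751342773), 4.369534492492676)
base [ 238  199  104   48 3434] z 0.013 mean [0.4002 0.1562 0.0131] ((402.600341796875, 153.9663848876953), (126.34972381591797, 334.7553405761719), 5.639777183532715)
scale [287 206   8  17  55] z 0.0513 mean [0.4265 0.1463 0.0491] ((427.855224609375, 148.54856872558594), (52.88534164428711, 20.030445098876953), 5.497520923614502)
scale [325 206   7  13  35] z 0.0517 mean [0.4341 0.0283 0.0508] ((435.3430480957031, 27.672941207885742), (37.46710968017578, 19.25567054748535), 0.4029170274734497)
scale [250 235   7  11  54] z 0.0293 mean [0.3466 0.268  0.033 ] ((344.1328125, 269.97991943359375), (32.51412582397461, 19.88846778869629), 3.4163620471954346)
leg [385 194   8   4  15] z 0.0426 mean [ 0.489  -0.1658  0.0395] ((489.2610778808594, -164.82815551757812), (23.721973419189453, 0.9710071086883545), 75.62102508544922)
leg [396 196  73  48 813] z 0.0295 mean [ 0.4246 -0.3062  0.0288] ((429.6698303222656, -318.9903564453125), (98.95982360839844, 232.3678436279297), 25.782724380493164)
```

View pics/c.png

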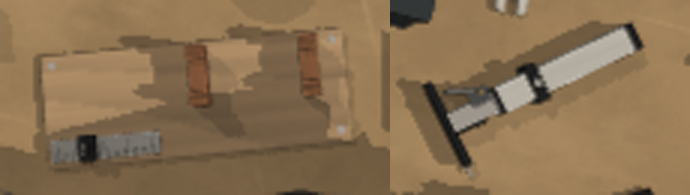

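The crop confirms the leg's +x runs to the left with its pointer on the lower (+y) end, upright, and the clip is at about crop (87,148) on the scale. The heights (bench 0, base 13 mm, leg 29.5 mm, saddles 71 mm) and sizes (126x335, 99x232) fit. Estimated leg origin is (443,-347) mm at yaw 115.8°, and cradle origin (431,89) mm at yaw 95.6°. Next I move above the leg.

```bash
python3 -m jog '{"dr":[[0,0,-8.5],[0,0,-8.5],[0,0,-8.5],[0,0,-8.5],[0,0,-8.5],[0,0,-8.5],[0,0,-8.5],[0,0,-8.5],[0,0,-8.5],[0,0,-8.5],[0,0,-8.5],[0,0,-0.6]],"travel":[[0,0,0],[0,0,0],[0,0,0],[0,0,0],[0,0,0],[0,0,0],[0,0,0],[0,0,0],[0,0,0],[0,0,0],[0,0,0],[0,0,0]],"jaw":[100,100,100,100,100,100,100,100,100,100,100,100]}' 40
python3 - <<'E'
from h import *
s=arm.observe();r=R.from_rotvec(s['orientation'])
print(s['clock'],s['tcp_pos'],r.as_matrix()[:,0], r.inv().apply(np.array([.4475,-.356,.223])-s['tcp_pos'])/.05)
E
```

```text
clock: 1.35
tcp_pos: [0.2121, -0.5343, 0.2231]
orientation: [-1.666, -2.663, -0.001]
wrist_force: [-0.2, 0.1, 0.1]
gripper_width: 0.0853
grip_force: 0.0
1.35 [ 0.2120879  -0.53432227  0.22311268] [-4.37359204e-01  8.99286736e-01  5.40983362e-04] [1.14806286e+00 5.79387770e+00 3.67876247e-03]
```

```bash
python3 -m jog '{"dr":[[0,0,0],[0,0,0],[0,0,0],[0,0,0],[0,0,0],[0,0,0],[0,0,0],[0,0,0],[0,0,0],[0,0,0],[0,0,0],[0,0,0]],"travel":[[0.11,0.58,0],[0.11,0.58,0],[0.11,0.58,0],[0.11,0.58,0],[0.11,0.58,0],[0.12,0.58,0],[0.12,0.58,0],[0.12,0.58,0],[0.12,0.58,0],[0.12,0.58,0],[0,0,0],[0,0,0]],"jaw":[100,100,100,100,100,100,100,100,100,100,100,100]}'
python3 - <<'E'
from h import *
s=arm.observe();print(s['tcp_pos'])
p,d,m=snap('wrist','w1.png'); W=world(m,d); np.save('w1.npy',W); print(m)
z=W[...,2]; k=((z>.012)&(z<.06)&(d>0)).astype(np.uint8)
nn,l,st,c=cv2.connectedComponentsWithStats(k)
for i in range(1,nn):
    if st[i,4]<300: continue
    P=W[l==i]; print(st[i],np.median(P[:,2]),cv2.minAreaRect((P[:,:2]*1000).astype(np.float32)))
E
```

```text
clock: 2.55
tcp_pos: [0.4485, -0.3563, 0.2232]
orientation: [-1.673, -2.658, -0.0]
wrist_force: [1.0, -0.6, 0.6]
gripper_width: 0.0854
grip_force: 0.0
[ 0.44851878 -0.35633517  0.22316228]
{'vfov': 70.80678203076789, 'cx': 319.09205090167006, 'cy': 202.38421127859752, 'eye': array([ 0.41499982, -0.28692139,  0.37354294]), 'attitude': array([-0.29766235, -0.06701727,  0.44507272])}
[ 415    0  125  161 2946] 0.03827688642109359 ((562.2944946289062, -194.87652587890625), (63.676551818847656, 192.5972137451172), 54.672393798828125)
[ 272   41   90  195 5835] 0.029463133454348256 ((428.5720520019531, -322.4495849609375), (99.18265533447266, 230.95704650878906), 25.681699752807617)
[  85  224  107   90 2046] 0.013227715338419682 ((262.3865661621094, -608.7012939453125), (93.46631622314453, 153.2188262939453), 81.50523376464844)
[ 307  255   97   72 1281] 0.022531526467035046 ((567.9259643554688, -486.6831359863281), (175.323486328125, 25.242916107177734), 62.95371627807617)
[ 227  271   52   74 1412] 0.01821439951574577 ((457.5632019042969, -581.86181640625), (127.86476135253906, 78.66395568847656), 69.80205535888672)
[   0  320   56   76 2536] 0.021880447189403684 ((147.4169158935547, -820.744873046875), (149.76011657714844, 84.82821655273438), 71.14219665527344)
[132 368  37  32 697] 0.021974398239189175 ((355.3994140625, -805.8348999023438), (84.58966827392578, 46.81345748901367), 82.4979476928711)
```

View pics/w1.png

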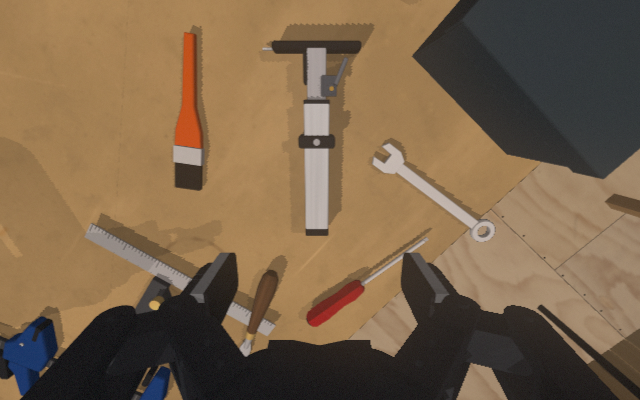

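The wrist view shows the leg at (317,140), aligned with the tool, crossbar at the top (317,47) and pointer to the left (262,48). Its pose agrees with the top view to about 3 mm. I'll descend and grip.

```bash
python3 -m jog '{"dr":[[0,0,0],[0,0,0],[0,0,0],[0,0,0],[0,0,0],[0,0,0],[0,0,0],[0,0,0],[0,0,0],[0,0,0],[0,0,0],[0,0,0],[0,0,0],[0,0,0],[0,0,0],[0,0,0],[0,0,0],[0,0,0]],"travel":[[-0.02,-0.05,0.4],[0,0,0.4],[0,0,0.4],[0,0,0.4],[0,0,0.4],[0,0,0.4],[0,0,0.4],[0,0,0.4],[0,0,0.4],[0,0,0.2],[0,0,0.22],[0,0,0],[0,0,0],[0,0,0],[0,0,0],[0,0,0],[0,0,0],[0,0,0]],"jaw":[100,100,100,100,100,100,100,100,100,100,100,100,0,0,0,0,0,0]}' 60
```

```text
clock: 4.4
tcp_pos: [0.4465, -0.3586, 0.0225]
orientation: [1.671, 2.661, 0.0]
wrist_force: [-0.1, -0.2, -0.0]
gripper_width: 0.0003
grip_force: 0.0
```

The fingers shut on nothing, so I'll look at the scene.

```bash
python3 - <<'E'
from h import *
s=arm.observe();print(s['tcp_pos'],s['wrist_force'],s['joints'])
p,d,m=snap('wrist'); q,e,n=snap('top')
cv2.imwrite('pics/w2.png',np.vstack([cv2.resize(p[:,:,::-1],(480,300)),cv2.resize(q[170:270,350:510,::-1],(480,300))]))
E
```

```text
[ 0.44652509 -0.35862608  0.02247615] [-0.11561763 -0.22476923 -0.00362536] [-8.11195650e-01  2.93821098e-01  1.68957860e+00  6.24423721e-05
  1.15817070e+00 -1.26058403e+00]
```

View pics/w2.png

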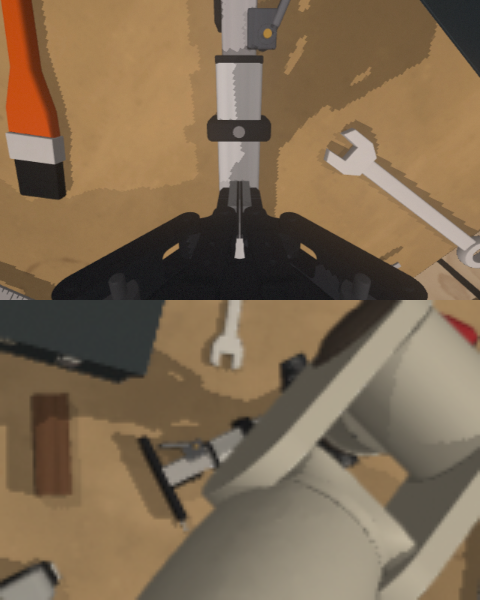

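The view shows the leg unmoved (collar at (239,130) in the upper panel) and the fingers shut in line with the tube. I'll check the depth at the fingers.

```bash
python3 - <<'E'
from h import *
p,d,m=snap('wrist'); W=world(m,d); print(m['eye'],arm.observe()['gripper_width'])
u=319
for v in range(60,380,12): print(v,[tuple((W[v,x]*1000).round().astype(int)) for x in (300,u,338)],p[v,u])
E
```

```text
[ 0.41278411 -0.28924998  0.17276104] 0.00025174335208442386
60 [(np.int64(394), np.int64(-271), np.int64(27)), (np.int64(402), np.int64(-267), np.int64(26)), (np.int64(410), np.int64(-264), np.int64(29))] [167 156 154]
72 [(np.int64(396), np.int64(-276), np.int64(26)), (np.int64(404), np.int64(-272), np.int64(26)), (np.int64(412), np.int64(-268), np.int64(25))] [125 118 114]
84 [(np.int64(399), np.int64(-281), np.int64(30)), (np.int64(407), np.int64(-277), np.int64(30)), (np.int64(415), np.int64(-273), np.int64(28))] [146 139 137]
96 [(np.int64(401), np.int64(-286), np.int64(29)), (np.int64(409), np.int64(-282), np.int64(30)), (np.int64(417), np.int64(-278), np.int64(30))] [145 137 134]
108 [(np.int64(403), np.int64(-291), np.int64(30)), (np.int64(411), np.int64(-287), np.int64(30)), (np.int64(420), np.int64(-283), np.int64(29))] [146 139 136]
120 [(np.int64(405), np.int64(-296), np.int64(30)), (np.int64(414), np.int64(-292), np.int64(30)), (np.int64(422), np.int64(-288), np.int64(31))] [145 139 134]
132 [(np.int64(408), np.int64(-301), np.int64(29)), (np.int64(416), np.int64(-297),
[... 2559 characters left out ...]
.int64(443), np.int64(-340), np.int64(104))] [181 173 169]
336 [(np.int64(434), np.int64(-345), np.int64(108)), (np.int64(470), np.int64(-409), np.int64(29)), (np.int64(443), np.int64(-340), np.int64(109))] [181 173 170]
348 [(np.int64(434), np.int64(-346), np.int64(112)), (np.int64(441), np.int64(-348), np.int64(106)), (np.int64(445), np.int64(-343), np.int64(110))] [27 26 27]
360 [(np.int64(436), np.int64(-349), np.int64(112)), (np.int64(441), np.int64(-348), np.int64(111)), (np.int64(447), np.int64(-347), np.int64(110))] [24 25 28]
372 [(np.int64(437), np.int64(-350), np.int64(115)), (np.int64(441), np.int64(-348), np.int64(115)), (np.int64(445), np.int64(-345), np.int64(116))] [28 24 27]
```

```bash
python3 - <<'E'
from h import *
def rel(W,t,yaw):
    a=np.radians(yaw); X=np.array([np.cos(a),np.sin(a),0]);Y=np.array([np.sin(a),-np.cos(a),0]);D=W-t
    return np.stack([D@X,D@Y,-D[...,2]],-1)
W=np.load('w1.npy'); Q=rel(W,np.array([.4485,-.3563,.2232]),115.6)
for nm,sl in (('L',(slice(240,320),slice(190,240))),('R',(slice(240,320),slice(400,450)))):
    q=Q[sl].reshape(-1,3); q=q[(abs(q[:,2])<.05)]; i=np.argsort(q[:,2])[-400::60]; print(nm,(q[i]*1000).round(1).tolist())
s=arm.observe(); p,d,m=snap('wrist'); W=world(m,d); Q=rel(W,s['tcp_pos'],115.6)*1000
k=(abs(Q[...,0])<20)&(W[...,2]>.032)&(W[...,2]<.06)&(abs(Q[...,1])<70)
for zz in range(32,60,4):
    kk=k&(W[...,2]*1000>=zz)&(W[...,2]*1000<zz+4); 
    if kk.sum(): print(zz,kk.sum(),'lat',np.percentile(Q[kk][:,1],[0,10,50,90,100]).round(1),'x',np.median(Q[kk][:,0]).round(1))
v,u=np.nonzero(k); print(v.min(),v.max(),u.min(),u.max())
cv2.imwrite('pics/w3.png',cv2.resize(p[200:360,220:420,::-1],None,fx=4,fy=4)[:600])
E
```

```text
L [[12.1, -43.1, -32.0], [5.6, -43.1, -30.9], [12.0, -44.3, -29.7], [3.0, -42.6, -28.3], [12.2, -44.6, -27.1], [3.5, -42.9, -25.5], [5.5, -42.4, -23.0]]
R [[9.6, 42.8, -31.9], [12.2, 48.6, -30.7], [8.2, 52.9, -29.4], [8.1, 42.6, -28.2], [1.1, 42.7, -26.8], [8.5, 42.5, -25.1], [9.6, 42.5, -22.9]]
32 48 lat [-6.3 -5.4  0.2  5.2  7.2] x 11.9
36 148 lat [-12.4  -9.8  -0.1   9.7  12.3] x 11.9
40 188 lat [-13.6 -10.6   0.2  10.8  13.6] x 11.5
44 193 lat [-13.5 -11.3  -0.3  10.8  13.3] x 8.5
48 231 lat [-13.7 -11.4  -0.3  11.   13.6] x 8.5
52 227 lat [-13.6 -10.7   0.2  10.9  13.5] x 11.3
56 251 lat [-13.6 -10.9   0.2  10.8  13.5] x 11.4
241 273 290 349
```

View pics/w3.png

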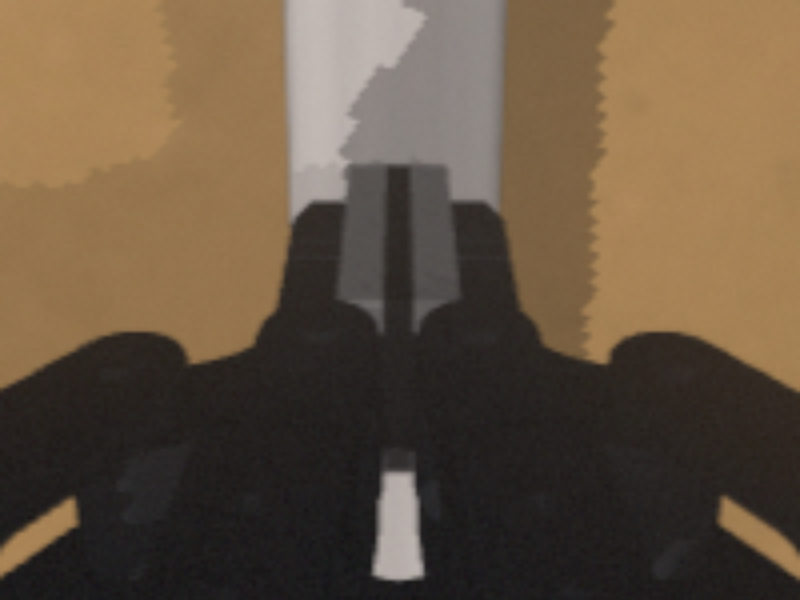

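The crop shows the shut fingertips just above the tube, at z ≈ 32 mm by depth while the reported TCP is 22 mm. The open tips in the earlier image also stand about 22 mm behind the TCP. So the real tips are about 26 mm further back than stated, and I should go about 26 mm lower: open, descend, close.

```bash
python3 -m jog '{"dr":[[0,0,0],[0,0,0],[0,0,0],[0,0,0],[0,0,0],[0,0,0],[0,0,0],[0,0,0],[0,0,0],[0,0,0],[0,0,0],[0,0,0],[0,0,0],[0,0,0],[0,0,0],[0,0,0]],"travel":[[0,0,0],[0,0,0],[0,0,0],[0,0,0],[0,0,0],[0,0,0],[0,0,0.1],[0,0,0.2],[0,0,0.2],[0,0,0],[0,0,0],[0,0,0],[0,0,0],[0,0,0],[0,0,0],[0,0,0]],"jaw":[100,100,100,100,100,100,100,100,100,100,0,0,0,0,0,0]}' 60
```

```text
clock: 6.2
tcp_pos: [0.4466, -0.3588, -0.0021]
orientation: [1.67, 2.66, -0.0]
wrist_force: [-2.4, -0.1, 5.2]
gripper_width: 0.0289
grip_force: 60.9
```

Gripped, 29 mm wide at 60 N. I'll lift, swing past the toolbox corner at smaller x, and turn to the cradle's yaw.

```bash
python3 -m jog '{"dr":[[0,0,0],[0,0,0],[0,0,0],[0,0,0],[0,0,0],[0,0,0],[0,0,0],[0,0,0],[0,0,0],[0,0,0],[0,0,0],[0,0,0],[0,0,0],[0,0,0],[0,0,0],[0,0,0],[0,0,6.65],[0,0,6.65],[0,0,6.65]],"travel":[[0,0,-0.3],[0,0,-0.5],[0,0,-0.6],[0,0,-0.6],[0,0,-0.6],[0,0,-0.5],[0.2,0.05,0],[0.4,0.1,0],[0.4,0.1,0],[0.5,0.1,0],[0.5,0.12,0],[0.5,0.12,0],[0.5,0.12,0],[0.45,0.1,0],[0.4,0.1,0],[0.3,0.06,0],[0,0,0],[0,0,0],[0,0,0]],"jaw":[0,0,0,0,0,0,0,0,0,0,0,0,0,0,0,0,0,0,0]}' 60
python3 -m jog '{"dr":[[0,0,0],[0,0,0],[0,0,0],[0,0,0],[0,0,0],[0,0,0],[0,0,0],[0,0,0],[0,0,0],[0,0,0],[0,0,0],[0,0,0]],"travel":[[0.2,0.05,0],[0.4,0.1,0],[0.5,0.1,0],[0.5,0.13,0],[0.5,0.13,0],[0.5,0.13,0],[0.5,0.13,0],[0.5,0.13,0],[0.5,0.1,0],[0.39,0.1,0],[0,0,0],[0,0,0]],"jaw":[0,0,0,0,0,0,0,0,0,0,0,0]}' 60
python3 - <<'E'
from h import *
s=arm.observe(); print(s['tcp_pos'],R.from_rotvec(s['orientation']).as_matrix()[:,0],s['wrist_force'],s['wrist_torque'])
p,d,m=snap('wrist','w4.png'); W=world(m,d); np.save('w4.npy',W)
z=W[...,2]
def comps(lo,hi,mn,t):
    nn,l,st,c=cv2.connectedComponentsWithStats(((z>lo)&(z<hi)&(d>0)).astype(np.uint8))
    for i in range(1,nn):
        if st[i,4]<mn: continue
        P=W[l==i]; print(t,st[i],P.mean(0).round(4),cv2.minAreaRect((P[:,:2]*1000).astype(np.float32)))
comps(.058,.09,100,'sad'); comps(.036,.052,30,'clip'); comps(.006,.018,500,'base'); comps(.14,.22,500,'leg')
E
```

```text
clock: 8.1
tcp_pos: [0.3995, -0.15, 0.1516]
orientation: [-2.111, -2.325, 0.0]
wrist_force: [0.0, 1.1, -6.1]
gripper_width: 0.029
grip_force: 60.7
clock: 9.3
tcp_pos: [0.4315, 0.0789, 0.1519]
orientation: [-2.101, -2.334, 0.001]
wrist_force: [0.5, -0.2, -6.3]
gripper_width: 0.0287
grip_force: 60.7
[0.43146858 0.07888843 0.15190946] [-1.04732509e-01  9.94500423e-01  1.01606127e-04] [ 0.52928184 -0.24786185 -6.2967844 ] [-0.14378008  0.01721408  0.02906531]
sad [ 501    0  139  174 4619] [0.5928 0.1993 0.075 ] ((613.6197509765625, 173.94412231445312), (71.86698913574219, 149.5278778076172), 38.22209167480469)
sad [278 114   6  26 133] [0.3934 0.1434 0.0709] ((393.14508056640625, 142.7936553955078), (4.782548904418945, 19.428598403930664), 4.826293468475342)
sad [ 413  142  106  145 3617] [0.5556 0.0881 0.0753] ((551.1071166992188, 76.84520721435547), (151.28744506835938, 6.6237335205078125), 75.04263305664062)
sad [ 107  286   52   53 1604] [ 0.255  -0.0507  0.0658] ((254.49044799804688, -54.0363883972168), (35.59566879272461, 49.297767639160156), 27.764427185058594)
clip [109   0  24 
[... 997 characters left out ...]
82958984), (178.90953063964844, 2.334338665008545), 74.96223449707031)
base [   0  141   57  175 6568] [ 0.1057 -0.0107  0.0119] ((103.67887878417969, -22.058334350585938), (225.9095916748047, 61.55592346191406), 77.80690002441406)
leg [  173     0   294   364 35585] [0.4275 0.1209 0.1903] ((418.8341064453125, 116.67814636230469), (102.94406127929688, 155.0789031982422), 19.514677047729492)
leg [ 591    0   49  143 3856] [0.5619 0.1844 0.1604] ((572.237548828125, 181.87982177734375), (26.08942413330078, 76.308349609375), 53.05588150024414)
leg [ 577  316   60   84 2225] [0.6285 0.0229 0.1566] ((629.668212890625, 19.29450798034668), (46.729576110839844, 20.592775344848633), 75.81584167480469)
```

View pics/w4.png

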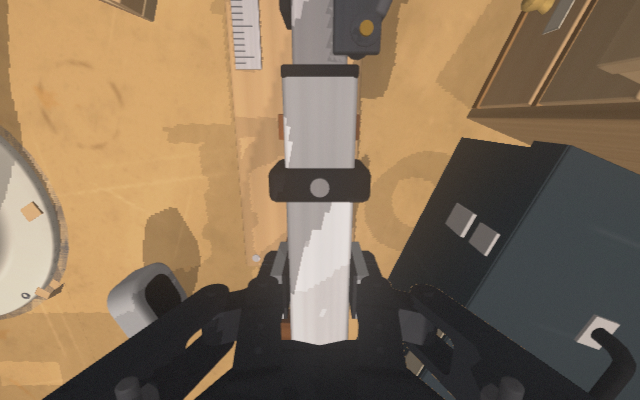

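In this view the held leg is centred, with the front saddle's cheeks peeping out at (281,126) and (357,126) and the base's +y edge at x≈232. Base edge, rear edge and cheek together give a cradle origin of about (429.5, 87) mm at yaw 95.7°. Now I'll measure the held leg in the same image.

```bash
python3 - <<'E'
from h import *
W=np.load('w4.npy'); O=np.array([.4295,.087,0]); a=np.radians(95.7)
X=np.array([np.cos(a),np.sin(a),0]);Y=np.array([-np.sin(a),np.cos(a),0]); D=W-O
Q=np.stack([D@X,D@Y,W[...,2]],-1)*1000
for v in list(range(75,160,14))+list(range(210,260,12)):
    q=Q[v,265:375]; k=(q[:,2]>178)&(q[:,2]<200); q=q[k]; print(v,'x',np.median(q[:,0]).round(1),'y',q[:,1].min().round(1),q[:,1].max().round(1),'c',((q[:,1].min()+q[:,1].max())/2).round(1),'z',np.median(q[:,2]).round(1))
# x of mouth, collar edges along column 320
for u in (305,335):
  print([ (v,*Q[v,u][[0,2]].round(0)) for v in list(range(58,82,3))+list(range(158,210,4))])
# saddle cheeks
for nm,v0,v1,u0,u1 in (('fL',100,150,265,290),('fR',100,150,350,370),('rear',310,345,275,300)):
  q=Q[v0:v1,u0:u1].reshape(-1,3); q=q[(q[:,2]>56)&(q[:,2]<80)]; print(nm,len(q), (q.min(0).round(1),q.max(0).round(1)) if len(q) else '')
s=arm.observe(); print((s['tcp_pos']-O)@X,(s['tcp_pos']-O)@Y)
E
```

```text
75 x 83.2 y -15.0 14.9 c -0.1 z 183.9
89 x 78.2 y -15.0 14.2 c -0.4 z 183.8
103 x 73.0 y -14.9 14.3 c -0.3 z 183.7
117 x 67.7 y -15.2 14.1 c -0.6 z 183.6
131 x 62.2 y -14.9 14.2 c -0.3 z 183.8
145 x 56.6 y -15.2 14.1 c -0.5 z 183.7
159 x 50.8 y -15.0 14.4 c -0.3 z 183.7
210 x 28.1 y -15.1 14.1 c -0.5 z 184.0
222 x 22.4 y -15.4 14.2 c -0.6 z 183.8
234 x 16.5 y -15.1 14.0 c -0.6 z 183.9
246 x 10.5 y -15.4 13.9 c -0.7 z 183.9
258 x 4.3 y -21.4 19.9 c -0.7 z 183.7
[(58, np.float64(90.0), np.float64(179.0)), (61, np.float64(89.0), np.float64(179.0)), (64, np.float64(87.0), np.float64(183.0)), (67, np.float64(86.0), np.float64(184.0)), (70, np.float64(85.0), np.float64(184.0)), (73, np.float64(84.0), np.float64(183.0)), (76, np.float64(83.0), np.float64(185.0)), (79, np.float64(82.0), np.float64(184.0)), (158, np.float64(51.0), np.float64(184.0)), (162, np.float64(50.0), np.float64(184.0)), (166, np.float64(48.0), np.float64(184.0)), (170, np.float64(46.0), np.float64(185.0)), (174, np.float64(45.0), np.float64(186.0)), (178, np.float64(43.0), np.float64(187.0)), (182, np.float64(41.0), np
[... 680 characters left out ...]
float64(50.0), np.float64(184.0)), (166, np.float64(48.0), np.float64(183.0)), (170, np.float64(46.0), np.float64(185.0)), (174, np.float64(45.0), np.float64(187.0)), (178, np.float64(43.0), np.float64(187.0)), (182, np.float64(41.0), np.float64(186.0)), (186, np.float64(40.0), np.float64(187.0)), (190, np.float64(38.0), np.float64(187.0)), (194, np.float64(37.0), np.float64(187.0)), (198, np.float64(35.0), np.float64(187.0)), (202, np.float64(32.0), np.float64(184.0)), (206, np.float64(31.0), np.float64(185.0))]
fL 133 (array([49.4, 28.1, 67. ]), array([68.8, 32.9, 73.6]))
fR 94 (array([ 49.9, -32.6,  68. ]), array([ 69.2, -29.2,  72.8]))
rear 0 
-0.008773128527698125 -0.0012194072674539147
```

Cheeks sit at ±33 mm and the tube is within 0.6 mm of centre, about 1.5 mm forward. I'll correct that, lower 101 mm and check before letting go.

```bash
python3 -m jog '{"dr":[[0,0,0],[0,0,0],[0,0,0],[0,0,0],[0,0,0],[0,0,0],[0,0,0],[0,0,0],[0,0,0],[0,0,0],[0,0,0]],"travel":[[-0.03,-0.012,0.2],[0,0,0.3],[0,0,0.3],[0,0,0.3],[0,0,0.3],[0,0,0.2],[0,0,0.15],[0,0,0.15],[0,0,0.12],[0,0,0],[0,0,0]],"jaw":[0,0,0,0,0,0,0,0,0,0,0]}' 60
```

```text
clock: 10.45
tcp_pos: [0.4318, 0.0767, 0.0516]
orientation: [2.106, 2.331, 0.0]
wrist_force: [0.4, -0.4, -5.8]
gripper_width: 0.0289
grip_force: 60.6
```

```bash
python3 -m jog '{"dr":[[0,0,0],[0,0,0],[0,0,0]],"travel":[[0,0,0.03],[0,0,0],[0,0,0]],"jaw":[0,0,0]}' 60; python3 -m jog '{"dr":[[0,0,0],[0,0,0],[0,0,0],[0,0,0],[0,0,0],[0,0,0],[0,0,0],[0,0,0],[0,0,0],[0,0,0],[0,0,0],[0,0,0]],"travel":[[0,0,0],[0,0,0],[0,0,0],[0,0,0],[0,0,0],[0,0,0],[0,0,-0.3],[0,0,-0.5],[0,0,-0.5],[0,0,-0.5],[0,0,-0.2],[0,0,0]],"jaw":[30,50,100,100,100,100,100,100,100,100,100,100]}'
python3 - <<'E'
from h import *
s=arm.observe(); p,d,m=snap('wrist','w5.png'); W=world(m,d)
O=np.array([.4295,.087,0]); a=np.radians(95.7)
X=np.array([np.cos(a),np.sin(a),0]);Y=np.array([-np.sin(a),np.cos(a),0]); D=W-O
Q=np.stack([D@X,D@Y,W[...,2]],-1)*1000
x,y,z=Q[...,0],Q[...,1],Q[...,2]
def st(n,k):
    q=Q[k]; print(n,k.sum(),q.min(0).round(1),q.max(0).round(1),np.median(q,0).round(1))
near=(d>0)&(abs(y)<90)&(x>-100)&(x<240)
for lo in (-40,0,50,70): st('tube%d'%lo,near&(abs(y)<25)&(z>77)&(z<84)&(x>lo)&(x<lo+12))
st('collar',near&(z>84)&(z<88)&(abs(y)<25)&(x>20)&(x<60))
st('xbar',near&(z>60)&(x>125)&(x<170)); st('clip',near&(z>36)&(z<52)&(y>50)&(x>150))
st('lever',near&(z>45)&(y<-12)&(x>85)&(x<135))
tc=s['tcp_pos']-O; print('tcp',tc@X,tc@Y,tc[2])
E
```

```text
clock: 10.75
tcp_pos: [0.4317, 0.0767, 0.0501]
orientation: [2.106, 2.331, 0.0]
wrist_force: [-0.0, -0.4, -5.7]
gripper_width: 0.0288
grip_force: 60.6
clock: 11.95
tcp_pos: [0.4322, 0.0767, 0.1508]
orientation: [2.105, 2.33, 0.002]
wrist_force: [0.1, 0.6, 0.2]
gripper_width: 0.0855
grip_force: 0.0
tube-40 445 [-40.  -15.8  80. ] [-28.   13.4  83.8] [-33.9  -1.2  82. ]
tube0 530 [  0.  -15.9  78.7] [11.9 13.6 83.7] [ 6.  -1.1 82. ]
tube50 643 [ 50.  -15.5  79.1] [61.8 14.2 83.7] [55.9 -1.  81.9]
tube70 711 [ 70.2 -15.8  78.7] [82.  14.4 84. ] [75.9 -0.9 81.8]
collar 832 [ 30.5 -21.8  84. ] [53.9 20.5 88. ] [37.5 -1.  84.9]
xbar 2738 [125.  -50.6  60. ] [142.4  61.8  83.2] [ 1.367e+02 -1.000e-01  7.700e+01]Traceback (most recent call last):
  File "<stdin>", line 12, in <module>
  File "<stdin>", line 8, in st
    return umr_minimum(a, axis, None, out, keepdims, initial, where)
ValueError: zero-size array to reduction operation minimum which has no identity
```

View pics/w5.png

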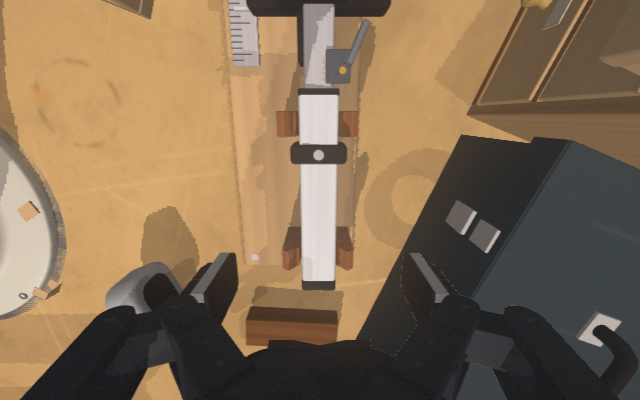

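The leg is seated: the tube top is level at 82 mm (underside 52), the collar at (319,153) lies between the saddles, and the lever at (355,50) is open. Next I move above the bay and measure pointer and clip.

```bash
python3 -m jog '{"dr":[[0,0,0],[0,0,0],[0,0,0],[0,0,0],[0,0,0],[0,0,0],[0,0,0],[0,0,0],[0,0,0]],"travel":[[0.2,0.05,0],[0.4,0,0],[0.4,0,0],[0.4,0,0],[0.4,0,0],[0.4,0,0],[0.4,0,0],[0,0,0],[0,0,0]],"jaw":[100,100,100,100,100,100,100,100,100]}'
cat > q.py <<'E'
from h import *
def look(f=None):
    s=arm.observe(); p,d,m=snap('wrist',f); W=world(m,d)
    O=np.array([.4295,.087,0]); a=np.radians(95.7)
    X=np.array([np.cos(a),np.sin(a),0]);Y=np.array([-np.sin(a),np.cos(a),0]); D=W-O
    Q=np.stack([D@X,D@Y,W[...,2]],-1)*1000; Q[d==0]=999
    t=s['tcp_pos']-O; t=np.array([t@X,t@Y,t[2]])*1000
    print('clock',s['clock'],'tcp',t.round(1),'yaw',np.degrees(np.arctan2(*R.from_rotvec(s['orientation']).as_matrix()[[1,0],0])))
    return p,Q,t
def st(n,Q,k):
    q=Q[k]; print(n,k.sum(),(q.min(0).round(1),q.max(0).round(1),np.median(q,0).round(1)) if k.sum() else '')
E
python3 - <<'E'
from q import *
p,Q,t=look('w6.png'); x,y,z=Q[...,0],Q[...,1],Q[...,2]
dark=p.max(-1)<70
st('clip',Q,(z>42)&(z<50)&(y>45)&(y<95)&(x>150)&(x<240))
st('clipdark',Q,dark&(z>20)&(z<50)&(y>45)&(y<95)&(x>160)&(x<240))
st('xbar',Q,(z>74)&(z<84)&(x>125)&(x<170)&(abs(y)<70))
st('xbar+',Q,(z>74)&(z<84)&(x>125)&(x<170)&(y>25)&(y<45))
st('xbar-',Q,(z>74)&(z<84)&(x>125)&(x<170)&(y<-25)&(y>-45))
st('ptr',Q,(z>50)&(z<65)&(x>125)&(x<170)&(y>52)&(y<80))
st('leg',Q,(z>70)&(z<84)&(x>92)&(x<128)&(abs(y)<13))
st('lever',Q,(z>60)&(z<84)&(x>95)&(x<135)&(y<-20)&(y>-48))
st('tube',Q,(z>78)&(z<84)&(x>70)&(x<84)&(abs(y)<25))
E
```

```text
clock: 12.9
tcp_pos: [0.4204, 0.2067, 0.1488]
orientation: [-2.104, -2.332, 0.002]
wrist_force: [0.6, -0.7, -0.8]
gripper_width: 0.0851
grip_force: 0.0
clock 12.9 tcp [120.   -2.9 148.8] yaw 95.8674138010389
clip 156 (array([183.6,  60. ,  42.1]), array([192.1,  72.3,  48. ]), array([187.9,  65.6,  45.8]))
clipdark 622 (array([178.9,  51. ,  22.5]), array([197.1,  80.5,  48. ]), array([189.1,  62.1,  27.1]))
xbar 1949 (array([125.1, -50.3,  74. ]), array([146.8,  48.5,  83. ]), array([140.6,  -0.4,  77.7]))
xbar+ 304 (array([136.4,  25.1,  74.1]), array([146.6,  45. ,  79.6]), array([142.2,  35.2,  77.5]))
xbar- 340 (array([125.1, -45. ,  74.1]), array([146.8, -25.3,  83. ]), array([141.7, -34.1,  77.7]))
ptr 44 (array([140.4,  52.3,  57.8]), array([143.1,  61.6,  62. ]), array([142.1,  56.8,  60.7]))
leg 1180 (array([ 92. , -13. ,  75.9]), array([128. ,  12.9,  83.3]), array([110.6,  -0.4,  78.2]))
lever 434 (array([ 95.2, -35.7,  60. ]), array([129.4, -20.4,  83.7]), array([116. , -27.6,  80.9]))
tube 492 (array([ 70. , -16.1,  79. ]), array([84. , 14.2, 83.5]), array([77. , -1.4, 82. ]))
```

View pics/w6.png

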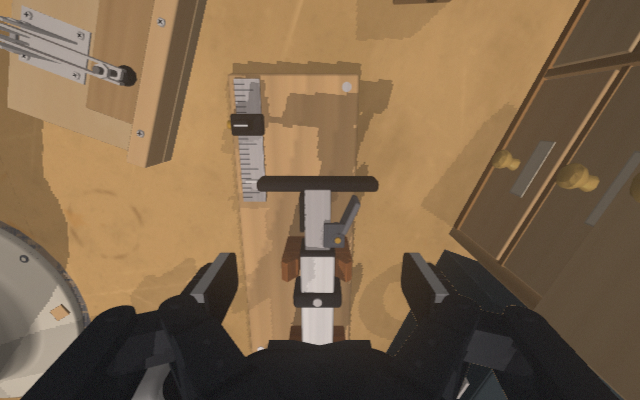

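Clip centre is x ≈ 188 at (247,124), 46 mm high. The pointer is at x ≈ 142, so the draw is about 46 mm. The crossbar's near face is at 136.5, and the lever tip at y -36 is clear of the open fingers. I'll descend to straddle the leg.

```bash
python3 -m jog '{"dr":[[0,0,0],[0,0,0],[0,0,0],[0,0,0],[0,0,0],[0,0,0],[0,0,0],[0,0,0],[0,0,0]],"travel":[[0,0.03,0.2],[0,0,0.4],[0,0,0.4],[0,0,0.4],[0,0,0.3],[0,0,0.28],[0,0,0.2],[0,0,0],[0,0,0]],"jaw":[100,100,100,100,100,100,100,90,90]}' 20
python3 -m jog '{"dr":[[0,0,0],[0,0,0],[0,0,0],[0,0,0]],"travel":[[0.06,0,0],[0.06,0,0],[0.06,0,0],[0,0,0]],"jaw":[90,90,90,90]}'
```

```text
clock: 13.85
tcp_pos: [0.4227, 0.2063, 0.0411]
orientation: [-2.107, -2.33, -0.0]
wrist_force: [-0.3, -0.1, -0.9]
gripper_width: 0.0768
grip_force: 0.0
clock: 14.25
tcp_pos: [0.4218, 0.2158, 0.0413]
orientation: [2.106, 2.331, 0.001]
wrist_force: [-0.0, -1.5, 0.7]
gripper_width: 0.0767
grip_force: 1.0
```

Contact felt at about 1.5 N. I'll draw it out 36 mm, then measure.

```bash
python3 -m jog '{"dr":[[0,0,0],[0,0,0],[0,0,0],[0,0,0],[0,0,0],[0,0,0],[0,0,0],[0,0,0]],"travel":[[0.1,0,0],[0.12,0,0],[0.12,0,0],[0.12,0,0],[0.12,0,0],[0.1,0,0],[0.04,0,0],[0,0,0]],"jaw":[90,90,90,90,90,90,90,90]}'
cat > c.py <<'E'
from q import *
p,Q,t=look('w7.png'); x,y,z=Q[...,0],Q[...,1],Q[...,2]
st('clip',Q,(z>42)&(z<50)&(y>45)&(y<95)&(x>150)&(x<240))
st('xbar+',Q,(z>74)&(z<84)&(x>125)&(x<215)&(y>25)&(y<45))
st('xbar-',Q,(z>74)&(z<84)&(x>125)&(x<215)&(y<-25)&(y>-45))
st('ptr',Q,(z>54)&(z<65)&(x>125)&(x<215)&(y>52)&(y<80))
st('lever',Q,(z>60)&(z<84)&(x>110)&(x<175)&(y<-15)&(y>-40))
st('tube',Q,(z>78)&(z<84)&(x>60)&(x<110)&(abs(y)<25))
E
python3 c.py
```

```text
clock: 15.05
tcp_pos: [0.4178, 0.2514, 0.0409]
orientation: [-2.106, -2.331, 0.0]
wrist_force: [0.4, -1.8, 2.2]
gripper_width: 0.077
grip_force: 1.5
clock 15.05 tcp [164.8  -4.7  40.9] yaw 95.81990305070431
clip 436 (array([183. ,  59.8,  42. ]), array([193.4,  72.3,  47.6]), array([188.8,  65.4,  45.7]))
xbar+ 1443 (array([154.,  25.,  74.]), array([187.2,  45. ,  84. ]), array([180.4,  34.3,  77.7]))
xbar- 2003 (array([143.2, -45. ,  74. ]), array([187.3, -25. ,  83.9]), array([176.3, -33. ,  78. ]))
ptr 153 (array([179.7,  52.2,  57.3]), array([183.4,  62.6,  62.2]), array([182.3,  57.3,  60.6]))
lever 2016 (array([138.4, -35.6,  60. ]), array([169.9, -15. ,  83.5]), array([154.4, -25.8,  79.3]))
tube 0
```

Pointer is at about 182 and clip at 188.5, so I go another 6.3 mm, hold, and check.

```bash
python3 -m jog '{"dr":[[0,0,0],[0,0,0],[0,0,0],[0,0,0],[0,0,0],[0,0,0]],"travel":[[0.063,0,0],[0.063,0,0],[0,0,0],[0,0,0],[0,0,0],[0,0,0]],"jaw":[90,90,90,90,90,90]}'; python3 c.py
```

```text
clock: 15.7
tcp_pos: [0.4173, 0.2574, 0.0409]
orientation: [-2.106, -2.331, 0.0]
wrist_force: [-0.5, -3.7, 0.8]
gripper_width: 0.0768
grip_force: 1.6
clock 15.7 tcp [170.8  -4.7  40.9] yaw 95.79488798623554
clip 407 (array([183.4,  59.7,  42. ]), array([193.4,  72.2,  47.7]), array([188.9,  65.3,  45.8]))
xbar+ 1425 (array([160.3,  25. ,  74. ]), array([193.3,  45. ,  84. ]), array([186.3,  34.3,  77.7]))
xbar- 2010 (array([149.6, -45. ,  74. ]), array([193.5, -25. ,  83.9]), array([182.4, -33. ,  78.1]))
ptr 154 (array([185.7,  52.1,  56.6]), array([189.8,  62.5,  62.5]), array([188.2,  57.2,  60.5]))
lever 1932 (array([143.8, -35.7,  60.1]), array([175. , -15. ,  83.5]), array([159.5, -25.5,  79.7]))
tube 0
```

The pointer and the clip are both at 188.4. Now I squeeze.

```bash
python3 -m jog '{"dr":[[0,0,0],[0,0,0],[0,0,0],[0,0,0],[0,0,0],[0,0,0],[0,0,0],[0,0,0],[0,0,0],[0,0,0],[0,0,0],[0,0,0]],"travel":[[0,0,0],[0,0,0],[0,0,0],[0,0,0],[0,0,0],[0,0,0],[0,0,0],[0,0,0],[0,0,0],[0,0,0],[0,0,0],[0,0,0]],"jaw":[80,70,65,60,55,50,45,40,30,20,10,0]}' 35; sed -i s/w7/w8/ c.py; python3 c.py
```

```text
clock: 16.95
tcp_pos: [0.4171, 0.2574, 0.0409]
orientation: [-2.106, -2.33, 0.001]
wrist_force: [-1.5, -3.8, 5.8]
gripper_width: 0.036
grip_force: 40.6
clock 16.95 tcp [170.8  -4.6  40.9] yaw 95.78597318109325
clip 415 (array([183.2,  59.7,  42. ]), array([193.5,  72.5,  47.6]), array([188.9,  65.5,  45.6]))
xbar+ 961 (array([178.1,  25. ,  74. ]), array([193.3,  45. ,  81.9]), array([188.9,  34.5,  77.1]))
xbar- 1070 (array([178.1, -45. ,  74.1]), array([193.3, -25. ,  83.9]), array([188.1, -33.9,  76.9]))
ptr 132 (array([186. ,  52.1,  57.4]), array([189.5,  62. ,  61.9]), array([188.4,  56.9,  60.1]))
lever 1014 (array([142.7, -24.1,  60.3]), array([175. , -15. ,  83.9]), array([157. , -18.7,  81. ]))
tube 0
```

View pics/w8.png

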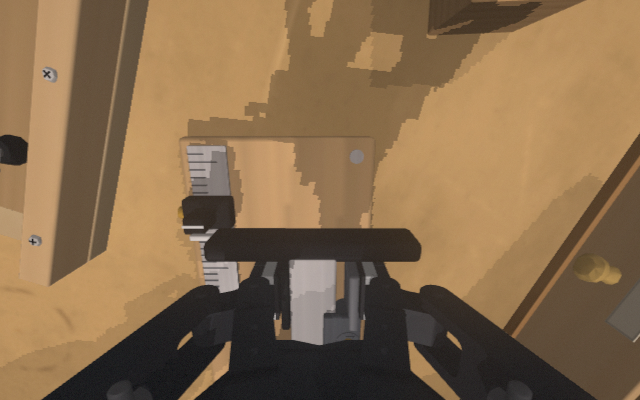

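The view shows the fingers closed on both sides of the leg with the paddle flat at (352,305), the crossbar at (313,245) and the clip at (207,215). Width is 36 mm (it reads 1 mm low), grip 40 N, and the pointer is still on the clip. Handing in.

```bash
python3 -c "
from bench import order
print(order.finish_job())"
```

```text
the job is handed in; nothing more can be done
None
```

The leg is seated in both saddles, drawn out 46 mm so the pointer measures level with the index clip, with the lever squeezed shut at about 40 N; I handed the job in at about 17 s and got no verdict back.

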